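# Change-out of a fume extractor's carbon cartridge behind a hood with a safety catch

### The arm

A 6-joint arm with a two-finger parallel gripper is mounted at the origin on a cart in front of the work surface, level with it; the furniture and walls round the work are solid. World frame = base frame: x ahead of the robot, y to its left, z up, the work surface at z = 0. Lengths are in m, angles in rad, forces in N, time in s.
With the tool pointing down it reaches from about 0.35 to 0.95 m from the base axis. Payload 17.4 kg.
Tool frame: the origin (TCP) lies midway between the tips of the shut fingers; the grasp point (between the pads) lies 19 mm behind it; z points along the fingers, y is the direction in which the jaws open and shut (so a half turn about z gives the same grasp; the last joint's range is limited). The gripper opens to 93 mm and grips with 3 to 60 N. Pads are 15 mm wide; open, the fingers measure 128 mm over their backs; the gripper's body (75 mm by 188 mm) begins 65 mm behind the grasp point.
Start: joints at [-0.038, 0.116, 1.442, -0, 1.584, -0.038], TCP at [0.675, -0, 0.219] pointing down, gripper open.
Joint ranges: [-2.83, 2.83], [-0.83, 2.19], [0.07, 2.5], [-1.14, 4.28], [0.01, 3], [-2.97, 2.97]. Speed limits (rad/s): [1.89, 1.89, 2.22, 3.14, 3.14, 3.14].

### API

Orientations are given as a unit quaternion [w, x, y, z].
In Python, from station import * gives the robot as it stands. Calls block until the motion is done:
- move_pose(position, orientation): joint-space move of the TCP to a pose.
- line_to(position, rate=0.15, orientation=None): straight line of the TCP; orientation=None keeps the orientation; rate is the mean speed in m/s.
- goto_joints(angles): joint-space move.
- command_gripper(opening, f_grip=None): opening from 0.0 (shut) to 1.0 (fully open); f_grip is the grip in N (None keeps the last); returns when the fingers have stopped.
- dwell(seconds).
- inverse_kinematics(position, orientation): joint angles nearest the present ones, or None.
- read_state(): the state.
- capture(name): name is "scene" or "side" or "wrist"; returns a dict with "frame" (400x640x3 uint8, blue, green, red), "K" (3x3 intrinsics, pixels), "distortion" ([k1, k2, p1, p2, k3] as OpenCV has them; the pictures are not rectified), "rvec" (rotation vector, rad) and "tvec" (3), from world to camera coordinates, as OpenCV has them. Camera axes: x right, y down, z forward; pixel columns grow to the right and rows downward; lengths in m; the calibration is good to about 2 mm. A picture is of the moment at which its call begins. There is no depth.
A pose or a line that the arm cannot do raises MotionError and nothing moves.
- job_done(): hands the job in, once; it reports no verdict.
The state is a dict: "time": time; "q": joint angles; "qvel": joint speeds; "tau": joint torques, N m; "tcp_pos": TCP position; "eef_rot": TCP orientation; "ft_force": force on the tool from outside, world axes, zero at the start; "ft_torque": the same for the moment, N m; "gripper_width": opening from 0.0 (shut) to 1.0 (fully open).
Only numpy, scipy, OpenCV 4.12 (cv2) and the standard library are available. Lean on these libraries where they do the work, as an engineer would, in place of code of your own. Each camera call takes 0.05 s, during which the arm holds its last target. There are 200 camera calls.

### The job

The carbon cartridge in the bench fume extractor is spent. The hood is already unlocked and has popped up at the front: feel under its raised front edge for the hidden safety catch, push it back while you lift, and swing the hood fully up so that it stands open by itself. Lift the cartridge out and set it down on the bench to change your hold, then lower it into the return carton until it stands on the carton's floor; keep it upright throughout, do not drop it, leave the hood open and do not disturb the thread reel and the two weights.

Things in the scene. Friction and masses are not known exactly. Their poses are not given: they have to be found in the camera images.
- extractor: grey steel fume extractor with a white hood, fixed (sizes in mm). Origin: on the bench, under the middle of the hooded bay; x to its back, y to its left, z up. Bay 220 wide, x -101 to 46. Front wall (x -97 to -101) only 59 high, side walls 101. Pocket behind the front wall holds only the catch, from x -97 to -52, y -106 to 106, floor z 10. A hose spigot stands out 27 at its back.
- hood (a joint): hood's opening angle, rad: 0 shut, starts near 0.34 where the safety catch holds it (it has about 0.04 of play), stop at 1.95. Hinge line along the extractor's y at its x 42, z 104. Stiff hinge: the hood stays where it is left; lifting at the lip takes about 4 N.
- hood_lip (a point): middle of the lower outer edge of the hood's front lip, which runs 220 along y, 144.5 in front of the hinge line and 34 under it when shut. At the start about z 120, so some 62 of gap over the front wall. The lip's edge is folded inwards by 17, with a bead; above 14 of lip the front slopes back. Moves with the hood.
- catch_slot (a point): Extractor x -85.5, y 0, z 85; only marks the depth. Safety catch: upright sprung steel tongue 30 wide (y), 4 thick, front face at x -85.5, z 35 to 130, pivot at z 34; its hook lies over the lip's fold. Its middle is at an unknown y from -45 to 45 in the extractor's frame; find it by touch (sideways it is rigid). Pushed 8 to 16 towards +x at z 85 (4 to 7 N) it frees the lip until that has risen 15.
- well (a point): middle of the floor of the well in which the cartridge stands; extractor x -20, y 0, z 10. Walls 2 beyond the cartridge's front and back faces rise to z 102, 20 above its top: no finger room there. At its two ends (y) the notches are free from y 32 to 70 above z 24, and 56 wide in x.
- cartridge: loose grey canister with black rims, 52 (x) x 64 (y) x 72 (z), about 0.3 kg; origin in the middle of its underside, z up. Starts in the well, its axes along the extractor's. Either way round (half a turn) will do.
- carton: open cardboard carton, fixed. Origin in the middle of its underside on the bench. Floor 4 thick; inside 58 (x) by 72 (y). End walls at y -36 and 36 are 100 high, 24 above the cartridge's top, so no finger room there. Sides at x -29 to -32 and 29 to 32 are cut out above z 20 for y -30 to 30: fingers go in there. Folded flaps slope outwards beyond the ends to about z 105, y 70.
- reel_natural: wooden reel of natural thread standing, 35 across, 44 high, origin in the middle of its underside; leave alone.
- weight_block: brown leather-covered block, 45 x 85 x 34 high, origin in the middle of its underside; leave alone.
- weight_block_small: square brass weight with a knob, 50 x 50 x 42 high, origin in the middle of its underside; leave alone.

How it is judged:
On the way, in this order (a step that is already met when the one before it is completed fails the run):
1. the hood stands fully open (value of joint hood above 1.4 rad), for 0.2 s.
2. the cartridge stands upright on the bench, let go (height (world z) of cartridge below 0.003 m and angle between cartridge's own z axis and vertical below 0.1 rad and contact force between cartridge and the fingers below 0.05 N and linear speed of cartridge below 0.05 m/s and horizontal distance between cartridge and carton above 0.05 m), for 0.1 s.
At the end, for the whole second after the job is handed in: The hood is open by more than 1.4 rad (80 degrees), and the cartridge stands upright (within 0.06 rad) and at rest in the return carton, its underside within 3 mm of the carton's floor, its centre within 8 mm of the carton's centre (value of joint hood above 1.4 rad and z of cartridge in the frame of carton between 0.001 and 0.007 m and horizontal distance between cartridge and carton below 0.008 m and angle between cartridge's own z axis and vertical below 0.06 rad and linear speed of cartridge below 0.02 m/s); the robot touches nothing.
It fails at once if the cartridge is dropped: let go and falling faster than 0.45 m/s (a fall of more than 10 mm) (contact force between cartridge and the fingers below 0.05 N and linear speed of cartridge above 0.45 m/s).
It fails at once if the cartridge is tipped by more than 0.5 rad (angle between cartridge's own z axis and vertical above 0.5 rad).
It fails at once if the thread reel or one of the weights is moved by more than 25 mm (distance of any of reel_natural, weight_block, weight_block_small from where it was at the start of the episode above 0.025 m).
It also fails if it takes over 72 s, if anything falls off the work surface, if the arm or the gripper's body presses on something with over 40 N, if the wrist force passes 120 N, or if a joint passes its speed limit or range.

## Working session

There is one attempt and no reset: what is moved stays moved. The work goes in short steps, each a Python script; the robot and the scene stay as the last script left them, time stands still between calls to the robot, and variables do not carry over. Pictures are saved under pics/ and viewed, about 8 in all and at most 12, crops included, and the job is handed in when it is done.

```bash
ls; mkdir -p pics
python3 - <<'E'
from station import *
import cv2,numpy as np
for n in ("scene","side","wrist"):
    c=capture(n); cv2.imwrite(f"pics/{n}0.png",c["frame"])
    R=cv2.Rodrigues(c["rvec"])[0]; print(n,(-R.T@c["tvec"].ravel()).round(3),c["K"][0][0],np.array(c["distortion"]).round(3), R[2].round(2))
s=read_state(); print(s)
E
```

```text
pics
scene [-0.62  -0.553  0.657] 508.55021675848883 [0.047 0.    0.    0.    0.   ] [ 0.82  0.4  -0.4 ]
side [ 1.329 -0.695  0.649] 386.144539588888 [0.003 0.    0.    0.    0.   ] [-0.66  0.58 -0.48]
wrist [0.675 0.074 0.384] 306.95738825266506 [0.002 0.    0.    0.    0.   ] [-0.   -0.26 -0.96]
{'time': 0.15, 'q': array([-3.77718597e-02,  1.16387157e-01,  1.44210068e+00,  1.51286367e-05,
        1.58401854e+00, -3.78280776e-02]), 'qvel': array([-0.00137816, -0.00289439, -0.00185612,  0.00127395,  0.00031638,
       -0.00056237]), 'tau': array([ 1.36530605e-03, -7.21765566e+01, -6.22949553e+01,  7.80155347e-02,
        2.25470052e-02,  2.06686866e-05]), 'tcp_pos': array([6.74843216e-01, 2.05659559e-05, 2.18074025e-01]), 'eef_rot': array([-3.40171166e-04,  7.07086763e-01,  7.07126651e-01, -3.05065289e-04]), 'ft_force': array([ 0.13619514, -0.03230862, -0.93288175]), 'ft_torque': array([-0.03284238,  0.04010924,  0.02812807]), 'gripper_width': 0.9984390653386469}
```

View pics/scene0.png

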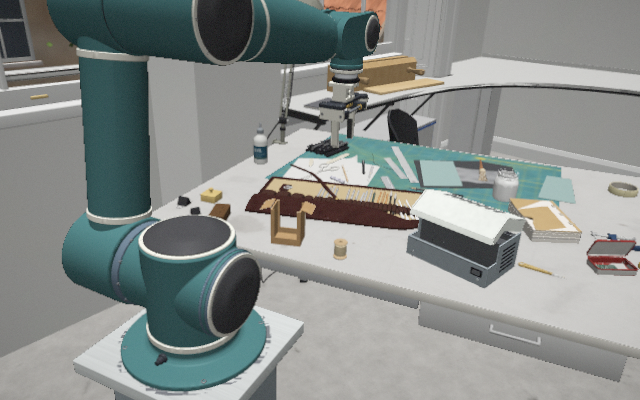

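View pics/side0.png

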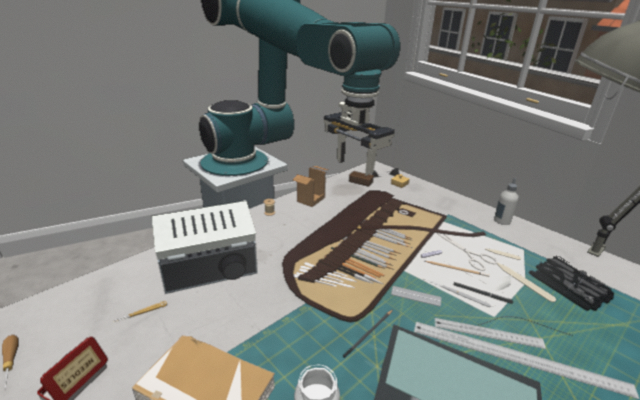

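The scene view shows the extractor at about (465,240), with its front facing lower left. The carton is at (288,225), the reel at (340,248), and the weights near (212,200). The side view shows the extractor's back with the spigot. Next I'll enlarge both.

Run:
```python
import cv2,numpy as np
a=cv2.imread("pics/scene0.png");b=cv2.imread("pics/side0.png")
r=lambda i,x,y,w,h,W,H:cv2.resize(i[y:y+h,x:x+w],(W,H),interpolation=cv2.INTER_CUBIC)
A=r(a,400,185,130,97,400,300);B=r(a,255,185,130,97,400,300);C=r(b,145,195,120,90,400,300);D=r(b,255,150,133,100,400,300)
cv2.imwrite("pics/crop1.png",np.vstack([np.hstack([A,B]),np.hstack([C,D])]))
```

```text
(no output)
```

View pics/crop1.png

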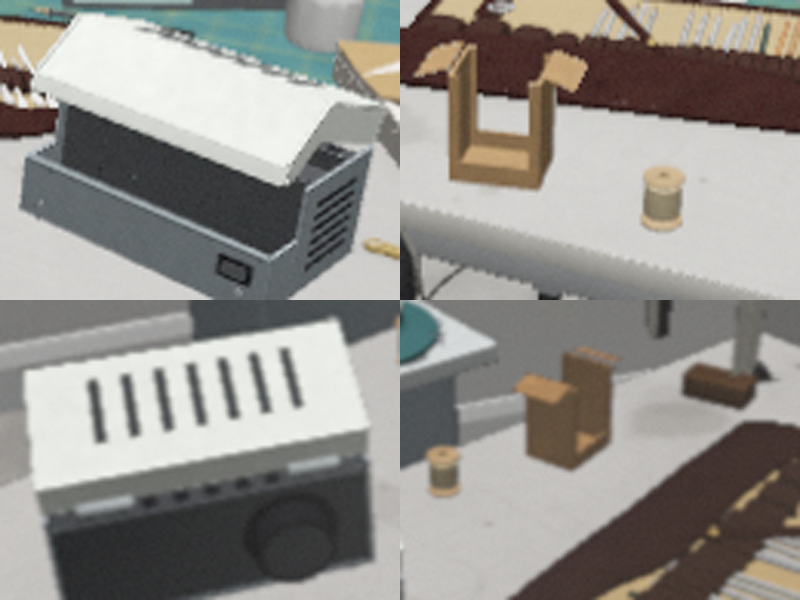

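The crops show the extractor's front wall and side edge clearly, along with the carton base corners and the reel base. I'll cast these points to rough positions.

```bash
cat > h.py <<'E'
from station import *
import cv2,numpy as np
from scipy.spatial.transform import Rotation as Ro
def ray(c,uv):
    p=cv2.undistortPoints(np.float64([[uv]]),np.array(c["K"]),np.array(c["distortion"]))[0,0]
    R=cv2.Rodrigues(np.array(c["rvec"]))[0]; return -R.T@np.ravel(c["tvec"]), R.T@np.array([p[0],p[1],1])
def onz(c,uv,z):
    o,d=ray(c,uv); return o+d*(z-o[2])/d[2]
def proj(c,P):
    return cv2.projectPoints(np.float64(P).reshape(-1,3),np.array(c["rvec"]),np.ravel(c["tvec"]),np.array(c["K"]),np.array(c["distortion"]))[0][:,0]
def quat(z,y):
    "tool orientation with tool z along z and jaw axis y"
    z=np.array(z,float);z/=np.linalg.norm(z);y=np.array(y,float);y-=z*(y@z);y/=np.linalg.norm(y)
    q=Ro.from_matrix(np.c_[np.cross(y,z),y,z]).as_quat(); return q[[3,0,1,2]]
E
python3 - <<'E'
from h import *
s=capture("scene");d=capture("side")
S=lambda x,y,ox,oy,k=130/400:(ox+x*k,oy+y*k)
k2=97/300
def P(n,c,ox,oy,x,y,z,k=.325): print(n,onz(c,(ox+(x+.5)*k-.5,oy+(y+.5)*k-.5),z).round(4))
P("ext front bottom left",s,400,185,22,208,0)
P("ext front bottom right",s,400,185,290,298,0)
P("ext front top left",s,400,185,25,155,.059)
P("ext side top front",s,400,185,305,190,.101)
P("ext side top back",s,400,185,371,150,.101)
P("front wall top right",s,400,185,272,251,.059)
P("carton bl",s,255,185,450,179,0) if 0 else None
for n,x,y in(("carton bl",50,179),("carton br",143,188),):P(n,s,255,185,x,y,0)
P("carton post l top",s,255,185,50,55,.1);P("carton post r top",s,255,185,147,82,.1)
P("reel top",s,255,185,263,174,.044)
for n,x,y in(("carton bl",128,456),("carton mid",172,467),("carton r",210,443)):P(n,d,255,150,x,y-300,0,.3325)
P("reel top",d,255,150,44,154,.044,.3325)
P("side: base bl",d,145,195,62,297,0,.3);P("side base br",d,145,195,372,258,0,.3)
P("spig",d,145,195,62,297,0,.3)
E
```

```text
ext front bottom left [ 0.5348 -0.2599  0.    ]
ext front bottom right [ 0.5029 -0.4832  0.    ]
ext front top left [ 0.5179 -0.2617  0.059 ]
ext side top front [ 0.4885 -0.48    0.101 ]
ext side top back [ 0.5822 -0.515   0.101 ]
front wall top right [ 0.4618 -0.4675  0.059 ]
carton bl [0.4028 0.0742 0.    ]
carton br [ 0.4285 -0.0035  0.    ]
carton post l top [0.4371 0.0943 0.1   ]
carton post r top [ 0.4309 -0.0041  0.1   ]
reel top [ 0.4278 -0.1148  0.044 ]
carton bl [4.262e-01 1.000e-04 0.000e+00]
carton mid [0.4756 0.0236 0.    ]
carton r [0.46   0.0933 0.    ]
reel top [ 0.4302 -0.1141  0.044 ]
side: base bl [ 0.5468 -0.5025  0.    ]
side base br [ 0.65  -0.304  0.   ]
spig [ 0.5468 -0.5025  0.    ]
```

The extractor is near (0.57,-0.39) with a yaw of about -18°, the carton near (0.44,0.045), and the reel at (0.429,-0.114). I'll take one overhead look with the wrist camera and check the IK for the horizontal catch poses.

Run:
```python
from h import *
move_pose([0.47,-0.17,0.42],quat([0,0,-1],[0,1,0]))
c=capture("wrist"); cv2.imwrite("pics/w1.png",c["frame"]); import pickle; pickle.dump(c,open("w1.pkl","wb"))
print(read_state()["time"],read_state()["q"].round(2))
for yaw in(-18,):
  a=np.radians(yaw);ex=np.array([np.cos(a),np.sin(a),0]);ey=np.array([-ex[1],ex[0],0]);O=np.array([.57,-.39,0])
  for pit in(0,15,30,45):
    p=np.radians(pit);z=ex*np.cos(p)-np.array([0,0,np.sin(p)])
    for sgn in(1,-1):
      r=[]
      for (x,y,h) in((-.14,-.085,.09),(-.075,-.085,.09),(-.075,.02,.09),(-.03,.0,.2),(.06,0,.25)):
        r.append(inverse_kinematics(O+ex*x+ey*y+np.array([0,0,h]),quat(z,sgn*ey)))
      print(pit,sgn,[None if q is None else np.round(q,2).tolist() for q in r])
```

```text
1.9833 [-0.4  -0.24  1.46  0.    1.92 -1.97]
0 1 [[-1.29, -0.02, 2.41, 2.03, 1.18, 2.23], [-1.15, 0.07, 2.32, 2.15, 1.09, 2.19], [-0.94, -0.07, 2.46, 2.36, 0.98, 2.08], [-0.91, -0.25, 2.35, 2.21, 0.78, 2.34], [-0.8, -0.13, 2.15, 2.26, 0.65, 2.34]]
0 -1 [[-1.29, -0.02, 2.41, 2.03, 1.18, -0.91], [-1.15, 0.07, 2.32, 2.15, 1.09, -0.96], [-0.94, -0.07, 2.46, 2.36, 0.98, -1.06], [-0.91, -0.25, 2.35, 2.21, 0.78, -0.8], [-0.8, -0.13, 2.15, 2.26, 0.65, -0.8]]
15 1 [[-1.27, -0.23, 2.4, 1.7, 0.92, 2.58], [-1.13, -0.11, 2.3, 1.81, 0.81, 2.53], [-0.92, -0.29, 2.44, 1.95, 0.64, 2.5], [-0.9, -0.36, 2.28, 1.63, 0.56, 2.9], None]
15 -1 [[-1.27, -0.23, 2.4, 1.7, 0.92, -0.56], [-1.13, -0.11, 2.3, 1.81, 0.81, -0.61], [-0.92, -0.29, 2.44, 1.95, 0.64, -0.64], [-0.9, -0.36, 2.28, 1.63, 0.56, -0.24], [-0.79, -0.21, 2.08, 1.58, 0.46, -0.14]]
30 1 [None, None, None, [-0.86, -0.38, 2.17, 0.94, 0.59, -2.71], [-0.77, -0.21, 1.96, 0.81, 0.55, -2.54]]
30 -1 [[-1.2, -0.33, 2.33, 1.24, 0.79, -0.1], [-1.08, -0.2, 2.23, 1.29, 0.68, -0.1], [-0.88, -0.37, 2.36, 1.24, 0.51, 0.08], [-0.86, -0.38, 2.17, 0.94, 0.59, 0.43], [-0.77, -0.21, 1.96, 0.81, 0.55, 0.6]]
45 1 [[-1.11, -0.33, 2.21, 0.77, 0.81, -2.79], [-1.01, -0.2, 2.11, 0.75, 0.73, -2.72], [-0.81, -0.34, 2.22, 0.61, 0.63, -2.45], [-0.8, -0.32, 2.02, 0.49, 0.78, -2.3], [-0.73, -0.15, 1.8, 0.41, 0.8, -2.16]]
45 -1 [[-1.11, -0.33, 2.21, 0.77, 0.81, 0.35], [-1.01, -0.2, 2.11, 0.75, 0.73, 0.43], [-0.81, -0.34, 2.22, 0.61, 0.63, 0.69], [-0.8, -0.32, 2.02, 0.49, 0.78, 0.85], [-0.73, -0.15, 1.8, 0.41, 0.8, 0.98]]
```

View pics/w1.png

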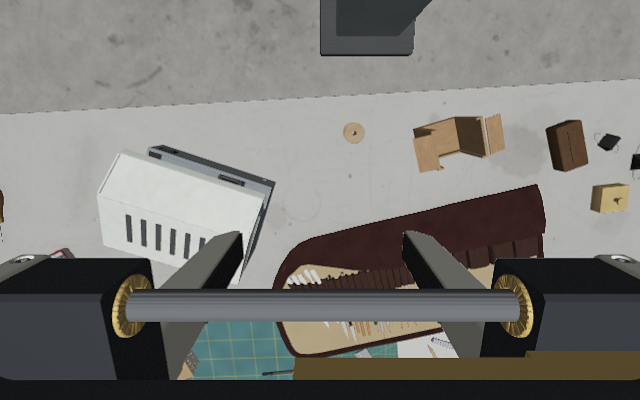

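The wrist view has the robot side at the top and -y at the left. The extractor's front edge runs (150,148)-(273,182), the carton is at (455,140), the reel at (354,132), and the bench edge at v≈95. I'll zoom in on the extractor and carton.

Run:
```python
import cv2,numpy as np
a=cv2.imread("pics/w1.png")
A=cv2.resize(a[135:295,90:290],(800,640)[:2],interpolation=cv2.INTER_CUBIC)[:330]
B=cv2.resize(a[105:180,400:510],(396,270),interpolation=cv2.INTER_CUBIC)
A2=cv2.resize(a[135:295,90:290],(800,640),interpolation=cv2.INTER_CUBIC)[330:600,400:800]
cv2.imwrite("pics/crop2.png",np.vstack([A,np.hstack([A2,np.pad(B,((0,0),(0,4),(0,0)))])]))
```

```text
(no output)
```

View pics/crop2.png

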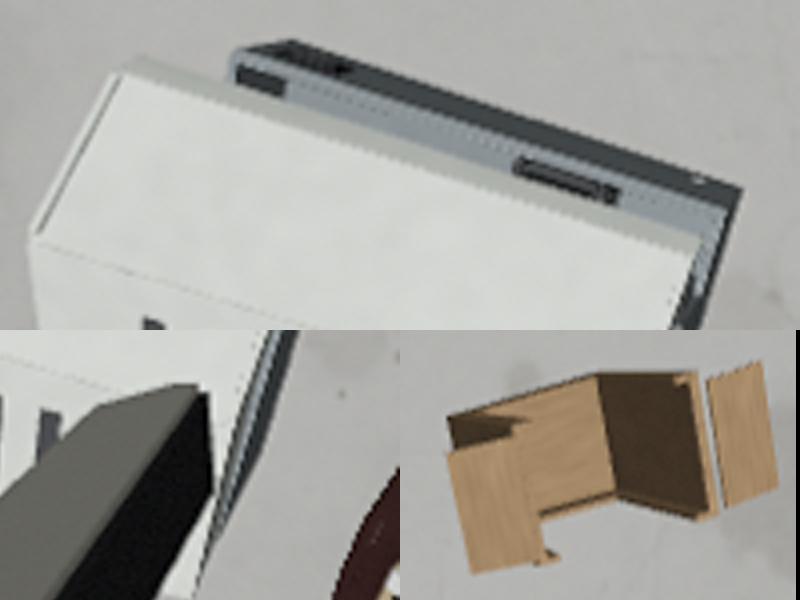

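Run:
```python
from h import *
import pickle; c=pickle.load(open("w1.pkl","rb"))
E_=lambda x,y,z: onz(c,(90+(x+.5)/4-.5,135+(y+.5)/4-.5),z)
C_=lambda x,y,z: onz(c,(400+(x-400+.5)/3.6-.5,105+(y-330+.5)/3.6-.5),z)
pr=lambda n,a,b:print(n,a.round(4),b.round(4),"len",np.linalg.norm(a-b).round(4),"ang",np.degrees(np.arctan2(*(b-a)[[1,0]])).round(1),"mid",((a+b)/2).round(4))
pr("front z0",E_(295,40,0),E_(742,188,0))
pr("front z59",E_(235,55,.059),E_(728,212,.059))
pr("lip z120+",E_(118,70,.12),E_(700,240,.12))
pr("side base",E_(742,188,0),E_(662,460,0))
pr("roof edge seam",E_(35,235,.17),E_(110,75,.13))
print("strip rects",E_(515,165,.059),E_(620,195,.059))
pr("carton base -x edge",C_(447,416,0),C_(597,374,0))
pr("carton inner floor edge L-R at far (+y) wall",C_(597,374,.004),C_(618,495,.004))
pr("right wall top edge",C_(692,372,.1),C_(715,516,.1))
pr("floor +x edge",C_(540,540,.0),C_(618,495,.0))
# scene view carton base
s=capture("scene")
P=lambda x,y,z:onz(s,(255+(x+.5)*.325-.5,185+(y+.5)*.325-.5),z)
pr("scene carton -x base",P(50,179,0),P(143,188,0))
# bench edge, mat
print("bench edge",onz(c,(100,112),0).round(3),onz(c,(400,94),0).round(3),onz(c,(600,82),0).round(3))
print("mat",onz(c,(300,240),0).round(3),onz(c,(535,187),0).round(3),"reel",onz(c,(354,132),.044).round(3))
for n,p,z in(("leather",(567,145),.02),("brass",(608,198),.03)):print(n,onz(c,p,z).round(3))
```

```text
front z0 [ 0.4503 -0.4691  0.    ] [ 0.5215 -0.2614  0.    ] len 0.2196 ang 71.1 mid [ 0.4859 -0.3653  0.    ]
front z59 [ 0.4512 -0.4653  0.059 ] [ 0.5197 -0.2587  0.059 ] len 0.2177 ang 71.7 mid [ 0.4854 -0.362   0.059 ]
lip z120+ [ 0.4505 -0.476   0.12  ] [ 0.5167 -0.2599  0.12  ] len 0.226 ang 73.0 mid [ 0.4836 -0.3679  0.12  ]
side base [ 0.5215 -0.2614  0.    ] [ 0.6653 -0.3086  0.    ] len 0.1513 ang -18.2 mid [ 0.5934 -0.285   0.    ]
roof edge seam [ 0.502 -0.482  0.17 ] [ 0.4512 -0.4727  0.13  ] len 0.0653 ang 169.6 mid [ 0.4766 -0.4774  0.15  ]
strip rects [ 0.49867379 -0.35060897  0.059     ] [ 0.51203595 -0.30577302  0.059     ]
carton base -x edge [ 0.4206 -0.0012  0.    ] [0.3997 0.0739 0.    ] len 0.078 ang 105.6 mid [0.4101 0.0363 0.    ]
carton inner floor edge L-R at far (+y) wall [0.3997 0.0722 0.004 ] [0.4608 0.0902 0.004 ] len 0.0637 ang 16.4 mid [0.4302 0.0812 0.004 ]
right wall top edge [0.3984 0.0725 0.1   ] [0.4594 0.0909 0.1   ] len 0.0637 ang 16.8 mid [0.4289 0.0817 0.1   ]
floor +x edge [0.485  0.0533 0.    ] [0.4612 0.092  0.    ] len 0.0454 ang 121.6 mid [0.4731 0.0726 0.    ]
scene carton -x base [0.4028 0.0742 0.    ] [ 0.4285 -0.0035  0.    ] len 0.0818 ang -71.7 mid [0.4157 0.0353 0.    ]
bench edge [ 0.391 -0.577  0.   ] [ 0.36  -0.029  0.   ] [0.34  0.327 0.   ]
mat [ 0.644 -0.215  0.   ] [0.532 0.247 0.   ] reel [ 0.425 -0.115  0.044]
leather [0.449 0.276 0.02 ]
brass [0.546 0.366 0.03 ]
```

Extractor: O≈(0.582,-0.3975), yaw -18.3°. Carton: (0.4405,0.0455), yaw about 16.3°. I'll go in under the lip at the -y end and sweep for the tongue.

```bash
cat >> h.py <<'E'
A=np.radians(-18.3); ex=np.array([np.cos(A),np.sin(A),0]); ey=np.array([-ex[1],ex[0],0]); O=np.array([.582,-.3975,0]); ez=np.array([0,0,1.])
def W(x,y,z): return O+ex*x+ey*y+ez*z
def E(p): p=np.array(p)-O; return np.array([p@ex,p@ey,p[2]])
def Q(pit): p=np.radians(pit); return quat(ex*np.cos(p)-ez*np.sin(p),-ey)
def F():
    f=np.array(read_state()["ft_force"]); return np.array([f@ex,f@ey,f[2]])
def tp(): return E(read_state()["tcp_pos"])
E
python3 - <<'E'
from h import *
command_gripper(0.0,20)
move_pose(W(-.20,-.085,.25),Q(15))
line_to(W(-.19,-.085,.09),.2)
line_to(W(-.12,-.085,.088),.15)
dwell(.15); print("pre",F().round(2),tp().round(4),read_state()["time"])
f0=F(); x=-.12
while x<-.075:
    x+=.009; line_to(W(x,-.085,.087),.08); d=F()-f0
    if np.linalg.norm(d)>4: print("hit going in",x,d.round(2)); break
else:
    f0=F(); y=-.085; print("in",f0.round(2),tp().round(4))
    while y<.02:
        y+=.005; line_to(W(x,y,.087),.06); d=F()-f0
        if abs(d[1])>3: break
    print("sweep end y",y,d.round(2),tp().round(4))
print(read_state()["time"])
c=capture("wrist"); cv2.imwrite("pics/w2.png",c["frame"])
E
```

```text
pre [0.2  0.01 0.32] [-0.1207 -0.0852  0.0881] 6.875
in [ 0.63  0.72 -0.89] [-0.0656 -0.0849  0.087 ]
sweep end y 0.005000000000000002 [  0.62 -13.26  -0.62] [-0.0659  0.0037  0.0873]
12.975
```

Contact came at finger-centre y≈0.0035 with 13 N sideways. The tongue's near edge is therefore at about y 0.021, which puts its middle at about 0.036. I'll back out, centre on it, push back and lift.

Run:
```python
from h import *
q=lambda n:print(n,"F",F().round(2),"tcp",tp().round(4),round(read_state()["time"],2))
line_to(W(-.066,-.003,.087),.1); line_to(W(-.1,-.003,.087),.1); line_to(W(-.1,.036,.087),.12); q("front")
line_to(W(-.086,.036,.087),.1); q("touch"); line_to(W(-.073,.036,.087),.08); dwell(.1); q("pushed")
for x,z in((-.0715,.092),(-.0705,.097),(-.0695,.102),(-.068,.108),(-.0665,.114),(-.065,.120),(-.064,.126)):
    line_to(W(x,.036,z),.06); q(z)
    if np.linalg.norm(F())>30: break
c=capture("scene"); cv2.imwrite("pics/s3.png",cv2.resize(c["frame"][150:300,380:580],(800,600)))
```

```text
front F [-0.29 -0.67  0.12] tcp [-0.0996  0.0364  0.0873] 14.24
touch F [-3.53 -1.92  2.25] tcp [-0.0858  0.0355  0.0869] 14.53
pushed F [-4.7  -3.8   1.43] tcp [-0.0734  0.0354  0.0868] 14.95
0.092 F [-5.37 -1.79  0.55] tcp [-0.072   0.0357  0.0918] 15.2
0.097 F [-4.71 -0.24  0.25] tcp [-0.071   0.0358  0.0969] 15.45
0.102 F [-6.58  0.28 -0.16] tcp [-0.07    0.0359  0.1015] 15.7
0.108 F [-6.   -0.97 -1.71] tcp [-0.0686  0.0359  0.1073] 15.95
0.114 F [-6.52 -0.66 -0.34] tcp [-0.067   0.0359  0.1134] 16.2
0.12 F [ -6.88  -3.74 -22.87] tcp [-0.0675  0.0361  0.1143] 16.45
0.126 F [ -8.17  -4.88 -45.01] tcp [-0.0685  0.0363  0.1148] 16.7
```

View pics/s3.png

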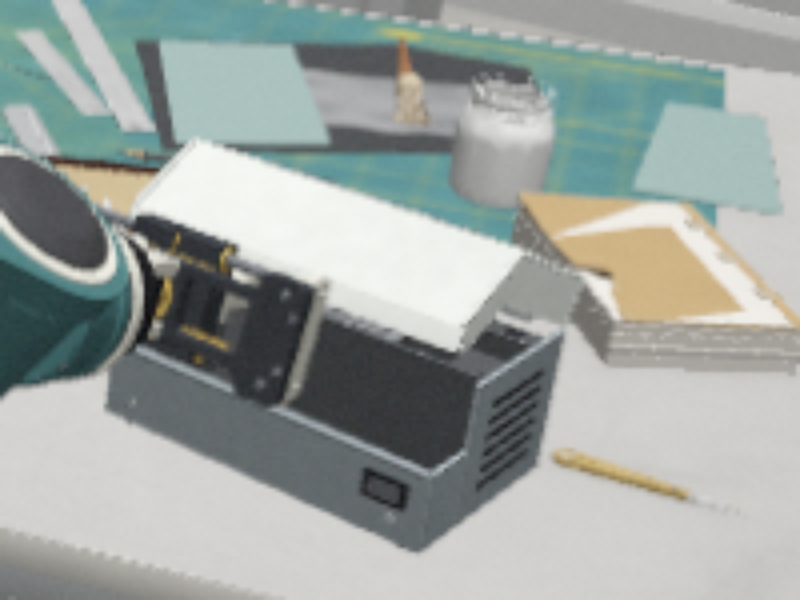

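The picture shows the fingers under the lip with the hood still held. The lift stopped rigidly at tcp z≈0.114, so the hook had not cleared. I'll profile the push depth with small test lifts.

Run:
```python
from h import *
line_to(W(-.068,.036,.109),.1); line_to(W(-.092,.036,.109),.1); dwell(.1)
done=False; prof=[]
for x in (-.088,-.084,-.080,-.076,-.073,-.070,-.067,-.064,-.061,-.058):
    line_to(W(x,.036,.109),.08); dwell(.06); t=tp(); prof.append((round(t[0],4),*F().round(1)))
    if x<-.078: continue
    line_to(W(x,.036,.117),.06); f=F(); t=tp(); print("x",x,"lift F",f.round(1),"tcp",t.round(4))
    if f[2]>-10 and t[2]>.1155:
        done=True; break
    line_to(W(x,.036,.109),.1)
print(prof); print(done,read_state()["time"])
```

```text
x -0.076 lift F [ -2.4  -0.2 -16.8] tcp [-0.0769  0.0363  0.1149]
x -0.073 lift F [ -4.9  -0.  -17.1] tcp [-0.074   0.0362  0.1148]
x -0.07 lift F [ -5.   -0.8 -15.7] tcp [-0.0711  0.0362  0.1146]
x -0.067 lift F [ -4.9  -0.4 -13.2] tcp [-0.0683  0.0362  0.1142]
x -0.064 lift F [ -5.6  -1.1 -16.6] tcp [-0.0654  0.0363  0.1139]
x -0.061 lift F [ -7.5  -0.6 -17.7] tcp [-0.0626  0.0362  0.1135]
x -0.058 lift F [ -8.8  -2.2 -19.7] tcp [-0.0598  0.0362  0.113 ]
[(np.float64(-0.0877), np.float64(0.4), np.float64(-1.0), np.float64(-0.2)), (np.float64(-0.0839), np.float64(-0.2), np.float64(0.5), np.float64(-0.1)), (np.float64(-0.08), np.float64(-3.2), np.float64(-0.0), np.float64(-0.3)), (np.float64(-0.076), np.float64(-3.6), np.float64(-0.1), np.float64(-1.5)), (np.float64(-0.0727), np.float64(-3.3), np.float64(-0.3), np.float64(0.4)), (np.float64(-0.0697), np.float64(-3.7), np.float64(-0.2), np.float64(1.3)), (np.float64(-0.0668), np.float64(-4.5), np.float64(-0.8), np.float64(0.6)), (np.float64(-0.0641), np.float64(-5.3), np.float64(-0.3), np.float64(-1.3)), (np.float64(-0.0611), np.float64(-6.7), np.float64(-0.4), np.float64(-1.4)), (np.float64(-0.058), np.float64(-6.1), np.float64(0.6), np.float64(-0.7))]
False 24.3833
```

The contact height falls as I push deeper, which means the fingertip is running up under the hook itself. I need to push lower on the tongue while a steeper finger lifts the lip further back. I'll redo it at 45° pitch.

Run:
```python
from h import *
q=lambda n:print(n,"F",F().round(1),"tcp",tp().round(4),round(read_state()["time"],2))
line_to(W(-.085,.036,.095),.2); line_to(W(-.18,.036,.10),.25)
move_pose(W(-.17,.036,.10),Q(45))
line_to(W(-.095,.036,.077),.2); q("front")
line_to(W(-.0775,.036,.080),.08); q("pushed")
ok=True
for i,(x,z) in enumerate(((-.0765,.086),(-.0755,.091),(-.074,.097),(-.0725,.103),(-.071,.109))):
    line_to(W(x,.036,z),.08); q(z)
    if F()[2]<-20: ok=False; break
c=capture("scene"); cv2.imwrite("pics/s4.png",c["frame"])
print(ok)
```

```text
Traceback (most recent call last):
station.MotionError: the arm cannot follow that straight line within its joint ranges
```

Run:
```python
from h import *
print(tp().round(4),read_state()["time"])
for pit in(15,30,45):
  for y in(.036,0,-.03):
    print(pit,y,[(x,z) for x in(-.17,-.15,-.135,-.12,-.105,-.09) for z in(.08,.1) if inverse_kinematics(W(x,y,z),Q(pit)) is not None])
```

```text
[-0.085   0.0357  0.0958] 24.6833
15 0.036 [(-0.105, 0.08), (-0.105, 0.1), (-0.09, 0.08), (-0.09, 0.1)]
15 0 [(-0.12, 0.08), (-0.12, 0.1), (-0.105, 0.08), (-0.105, 0.1), (-0.09, 0.08), (-0.09, 0.1)]
15 -0.03 [(-0.15, 0.08), (-0.15, 0.1), (-0.135, 0.08), (-0.135, 0.1), (-0.12, 0.08), (-0.12, 0.1), (-0.105, 0.08), (-0.105, 0.1), (-0.09, 0.08), (-0.09, 0.1)]
30 0.036 [(-0.15, 0.08), (-0.15, 0.1), (-0.135, 0.08), (-0.135, 0.1), (-0.12, 0.08), (-0.12, 0.1), (-0.105, 0.08), (-0.105, 0.1), (-0.09, 0.08), (-0.09, 0.1)]
30 0 [(-0.17, 0.08), (-0.17, 0.1), (-0.15, 0.08), (-0.15, 0.1), (-0.135, 0.08), (-0.135, 0.1), (-0.12, 0.08), (-0.12, 0.1), (-0.105, 0.08), (-0.105, 0.1), (-0.09, 0.08), (-0.09, 0.1)]
30 -0.03 [(-0.17, 0.08), (-0.17, 0.1), (-0.15, 0.08), (-0.15, 0.1), (-0.135, 0.08), (-0.135, 0.1), (-0.12, 0.08), (-0.12, 0.1), (-0.105, 0.08), (-0.105, 0.1), (-0.09, 0.08), (-0.09, 0.1)]
45 0.036 [(-0.17, 0.08), (-0.17, 0.1), (-0.15, 0.08), (-0.15, 0.1), (-0.135, 0.08), (-0.135, 0.1), (-0.12, 0.08), (-0.12, 0.1), (-0.105, 0.08), (-0.105, 0.1), (-0.09, 0.08), (-0.09, 0.1)]
45 0 [(-0.17, 0.08), (-0.17, 0.1), (-0.15, 0.08), (-0.15, 0.1), (-0.135, 0.08), (-0.135, 0.1), (-0.12, 0.08), (-0.12, 0.1), (-0.105, 0.08), (-0.105, 0.1), (-0.09, 0.08), (-0.09, 0.1)]
45 -0.03 [(-0.17, 0.08), (-0.17, 0.1), (-0.15, 0.08), (-0.15, 0.1), (-0.135, 0.08), (-0.135, 0.1), (-0.12, 0.08), (-0.12, 0.1), (-0.105, 0.08), (-0.105, 0.1), (-0.09, 0.08), (-0.09, 0.1)]
```

Run:
```python
from h import *
q=lambda n:print(n,"F",F().round(1),"tcp",tp().round(4),round(read_state()["time"],2))
line_to(W(-.104,.036,.083),.03,Q(30)); line_to(W(-.12,.036,.080),.03,Q(45)); q("rot")
line_to(W(-.095,.036,.077),.15); q("front")
line_to(W(-.0775,.036,.080),.08); q("pushed")
ok=True
for i,(x,z) in enumerate(((-.0765,.086),(-.0755,.091),(-.074,.097),(-.0725,.103),(-.071,.109))):
    line_to(W(x,.036,z),.08); q(z)
    if F()[2]<-20: ok=False; break
c=capture("scene"); cv2.imwrite("pics/s4.png",c["frame"])
print(ok)
```

```text
rot F [-0.6 -1.2 -0.3] tcp [-0.1201  0.0362  0.0795] 26.35
front F [0.  0.1 0.5] tcp [-0.0952  0.0363  0.0761] 26.67
pushed F [-6.7 -0.2  0.2] tcp [-0.0777  0.0361  0.0796] 27.04
0.086 F [-5.1  0.9 -0.3] tcp [-0.0769  0.0361  0.0859] 27.29
0.091 F [-4.4  0.9  0.1] tcp [-0.0759  0.0361  0.0909] 27.54
0.097 F [-5.2  1.5  1.2] tcp [-0.0744  0.0362  0.0969] 27.79
0.103 F [-7.1  0.6  0.3] tcp [-0.0731  0.0362  0.1026] 28.04
0.109 F [-5.9  1.1  0.1] tcp [-0.0715  0.0362  0.1087] 28.29
True
```

Run:
```python
from h import *
a=cv2.imread("pics/s4.png"); w=capture("wrist")["frame"]; d=capture("side")["frame"]
A=cv2.resize(a[150:300,380:580],(400,300),interpolation=cv2.INTER_CUBIC)
D=cv2.resize(d[150:300,110:310],(400,300),interpolation=cv2.INTER_CUBIC)
B=cv2.resize(w,(480,300))
cv2.imwrite("pics/m5.png",np.vstack([np.hstack([A,D]),np.pad(B,((0,0),(0,320),(0,0)))]))
```

```text
(no output)
```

View pics/m5.png

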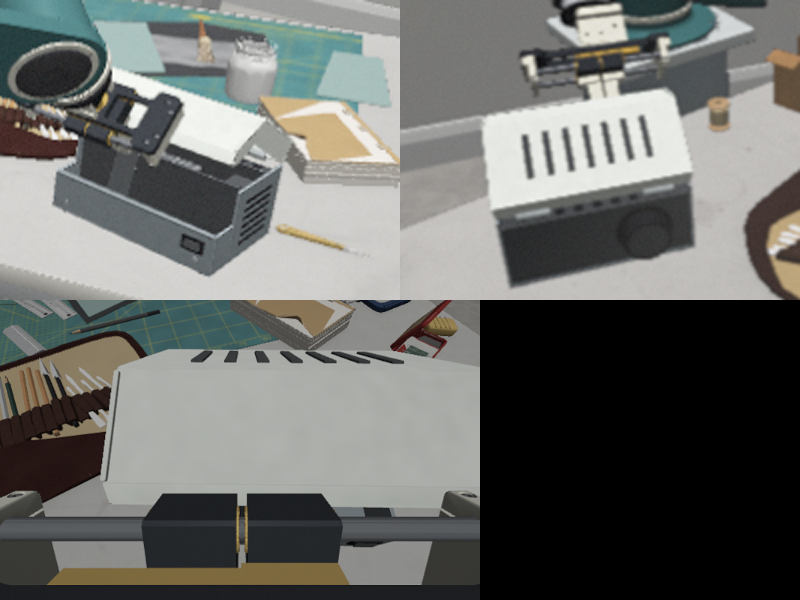

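In the scene crop the lip's right corner has risen from row 244 to row 232, so the hood has come up about 20 mm and the catch has released. Next I'll follow the arc.

Run:
```python
from h import *
q=lambda n:print(n,"F",F().round(1),"tcp",tp().round(4),round(read_state()["time"],2))
r=.1484; th0=-np.arctan2(.034,.1445); k=.7071
ph=np.linspace(.55,1.75,8)
for i,p in enumerate(ph):
    s=np.interp(i,[0,3],[.048,.036]); th=th0+p
    x=.042-r*np.cos(th)+s*k-.009*k; z=.104+r*np.sin(th)-s*k-.009*k
    line_to(W(x,.036,z),.15); q(round(p,2))
    if np.linalg.norm(F())>25: print("stop");break
c=capture("scene"); cv2.imwrite("pics/s6.png",c["frame"])
```

```text
0.55 F [-7.   1.7 -3.3] tcp [-0.0721  0.0363  0.1094] 28.69
0.72 F [-4.9  2.1 -2.1] tcp [-0.067   0.0374  0.1302] 29.02
0.89 F [-0.2 -0.2 -0. ] tcp [-0.0528  0.0359  0.1615] 29.35
1.06 F [-0.2  1.4  0.2] tcp [-0.0387  0.036   0.1819] 29.68
1.24 F [ 0.   0.2 -1.1] tcp [-0.0187  0.0361  0.1969] 29.99
1.41 F [-1.3 -0.8  0.3] tcp [0.0037 0.0361 0.2085] 30.31
1.58 F [ 0.1 -0.8  0.3] tcp [0.0279 0.0361 0.2164] 30.62
1.75 F [-0.7 -0.5 -6.3] tcp [0.0528 0.0362 0.2193] 30.94
```

Run:
```python
from h import *
a=cv2.imread("pics/s6.png"); w=capture("wrist")["frame"]; d=capture("side")["frame"]
A=cv2.resize(a[130:280,380:580],(400,300),interpolation=cv2.INTER_CUBIC)
D=cv2.resize(d[130:280,110:310],(400,300),interpolation=cv2.INTER_CUBIC)
B=cv2.resize(w,(480,300))
cv2.imwrite("pics/m6.png",np.vstack([np.hstack([A,D]),np.pad(B,((0,0),(0,320),(0,0)))]))
```

```text
(no output)
```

View pics/m6.png

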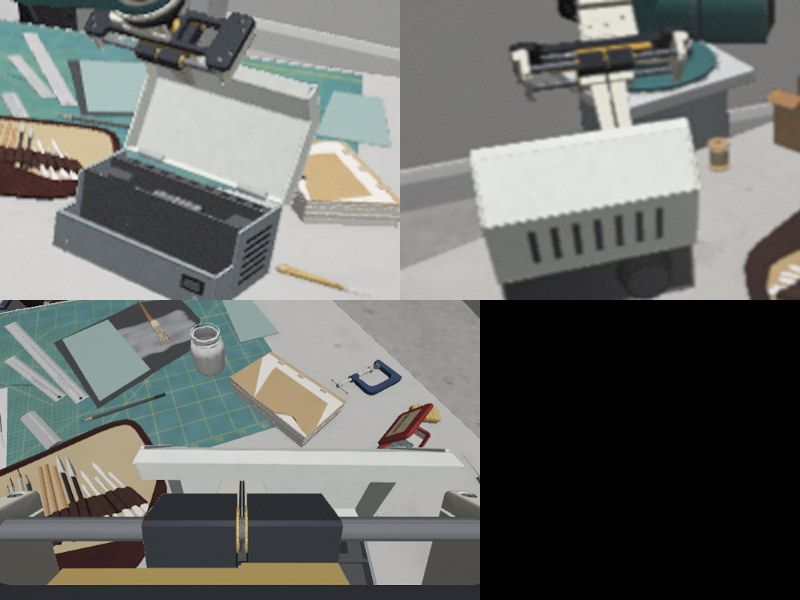

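The hood now stands nearly upright, and in the side view the lip is at the top. I'll nudge it a bit further, then withdraw and look into the well.

Run:
```python
from h import *
q=lambda n:print(n,"F",F().round(1),"tcp",tp().round(4),round(read_state()["time"],2))
for x in(.061,.068):
    line_to(W(x,.036,.2185),.1); q(x)
    if np.linalg.norm(F())>15: break
line_to(W(-.03,.036,.235),.25); line_to(W(-.11,.02,.28),.3)
command_gripper(1.0)
D=quat(-ez,ey); move_pose(W(-.10,0,.26),D); q("above"); dwell(.2)
c=capture("wrist"); cv2.imwrite("pics/w7.png",c["frame"]); import pickle; pickle.dump(c,open("w7.pkl","wb"))
# predicted: cartridge top corners, well front wall, side wall tops, hood lip for phi 1.5/1.8
for n,P in(("cart top",[W(-.046,-.032,.082),W(-.046,.032,.082),W(.006,.032,.082),W(.006,-.032,.082)]),("front top",[W(-.101,-.11,.059),W(-.101,.11,.059)])): print(n,proj(c,P).round(0).tolist())
s=capture("scene"); cv2.imwrite("pics/s7.png",s["frame"]); print(read_state()["time"])
def lip(p,y): th=-np.arctan2(.034,.1445)+p; return W(.042-.1484*np.cos(th),y,.104+.1484*np.sin(th))
for p in(1.4,1.6,1.8): print("lip",p,proj(c,[lip(p,-.11),lip(p,.11)]).round(0).tolist(),proj(s,[lip(p,-.11),lip(p,.11)]).round(0).tolist())
S=cv2.resize(s["frame"][130:280,380:580],(480,360)); cv2.imwrite("pics/m7.png",np.hstack([c["frame"][:,:] ,np.zeros((400,1,3),np.uint8)]))
cv2.imwrite("pics/m7.png",np.vstack([cv2.resize(c["frame"],(640,400)),np.pad(cv2.resize(s["frame"][150:250,400:560],(320,200)),((0,0),(0,320),(0,0)))]))
```

```text
0.061 F [-3.7  0.3 -7.4] tcp [0.0605 0.036  0.218 ] 31.34
0.068 F [-38.6   0.7 -10.6] tcp [0.065  0.0364 0.2142] 31.59
above F [-0.1 -0.  -0.6] tcp [-0.1001  0.      0.26  ] 36.5
cart top [[295.0, 226.0], [349.0, 226.0], [348.0, 266.0], [296.0, 266.0]]
front top [[232.0, 177.0], [413.0, 177.0]]
36.8
lip 1.4 [[169.0, 342.0], [475.0, 343.0]] [[521.0, 185.0], [435.0, 160.0]]
lip 1.6 [[168.0, 385.0], [476.0, 385.0]] [[527.0, 178.0], [442.0, 154.0]]
lip 1.8 [[172.0, 421.0], [473.0, 421.0]] [[533.0, 174.0], [448.0, 151.0]]
```

View pics/m7.png

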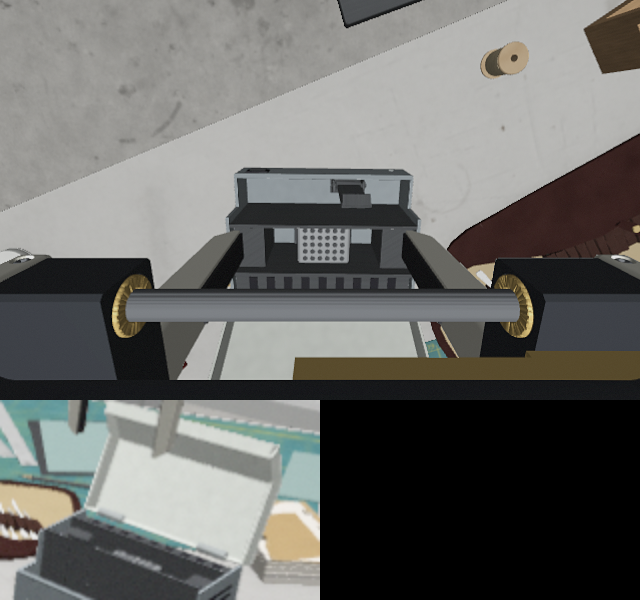

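In this view the cartridge top is at x 299–349, y 227–264, within 2 mm of the prediction. The hood is at its stop and the tongue is visible at (350,190), which confirms the touch result. Next I'll pick the cartridge and set it down at about (0.42,-0.24).

```bash
cat >> h.py <<'E'
B=np.radians(16.3); cx=np.array([np.cos(B),np.sin(B),0]); cy=np.array([-cx[1],cx[0],0]); C=np.array([.4405,.0455,0]); SD=np.array([.42,-.24,0])
D1=quat(-ez,ey); D2=quat(-ez,cy)
E
python3 - <<'E'
from h import *
q=lambda n:print(n,"F",F().round(1),"tcp",tp().round(4),round(read_state()["gripper_width"],3),round(read_state()["time"],2))
for n,p,o in(("g",W(-.021,.002,.03),D1),("sd",SD+ez*.02,D2),("r+",SD+ez*.03,quat(-ez,cx)),("r-",SD+ez*.03,quat(-ez,-cx)),("c+",C+ez*.03,quat(-ez,cx)),("c-",C+ez*.03,quat(-ez,-cx))):
    r=inverse_kinematics(p,o); print(n,None if r is None else r.round(2))
line_to(W(-.021,.002,.17),.2); line_to(W(-.021,.002,.030),.12); q("down")
command_gripper(0.3,25); q("grip")
line_to(W(-.021,.002,.06),.08); q("lift")
if read_state()["gripper_width"]>.6:
    line_to(W(-.021,.002,.19),.15); q("up")
E
```

```text
g [-0.64  0.24  1.61 -0.    1.29 -1.89]
sd [-0.57 -0.18  2.06 -0.    1.26 -2.43]
r+ [-0.57 -0.19  2.05 -0.    1.28 -0.86]
r- [-0.57 -0.19  2.05 -0.    1.28  2.29]
c+ [ 0.05 -0.29  2.14 -0.    1.3  -0.24]
c- [ 0.05 -0.29  2.14 -0.    1.3   2.9 ]
down F [-0.2 -0.6 -0.2] tcp [-0.0205  0.0018  0.0309] 1.0 38.87
grip F [-0.4 -0.9  1.6] tcp [-0.021   0.0019  0.0301] 0.689 39.44
lift F [ 0.4  0.6 -3.1] tcp [-0.0209  0.0021  0.0604] 0.686 39.97
up F [ 0.7  0.  -3.7] tcp [-0.0214  0.0021  0.1886] 0.687 40.98
```

Run:
```python
from h import *
import pickle
q=lambda n:print(n,"F",F().round(1),"tcp",np.round(read_state()["tcp_pos"],4),round(read_state()["gripper_width"],3),round(read_state()["time"],2))
line_to(SD+ez*.18,.2,D2); line_to(SD+ez*.035,.15); line_to(SD+ez*.0225,.05); q("low")
f0=F()[2]
for z in(.0212,.0202,.0194,.0187):
    line_to(SD+ez*z,.02)
    if F()[2]>f0+3: break
q("set"); command_gripper(1.0); dwell(.15); q("open")
line_to(SD+ez*.14,.25); 
G=quat(-ez,cx); move_pose(C+ez*.24-cy*.05,G); dwell(.15)
c=capture("wrist"); cv2.imwrite("pics/w8.png",c["frame"]); pickle.dump(c,open("w8.pkl","wb")); q("look")
for n,z,pts in(("floor in",.004,[(-.029,-.036),(-.029,.036),(.029,.036),(.029,-.036)]),("endtop",.1,[(-.032,-.036),(.032,-.036),(-.032,.036),(.032,.036)]),("base",0,[(-.032,-.039),(-.032,.039),(.032,.039),(.032,-.039)])):
    print(n,proj(c,[C+cx*a+cy*b+ez*z for a,b in pts]).round(1).tolist())
```

```text
low F [ 0.2  0.  -2.4] tcp [ 0.4198 -0.2399  0.0222] 0.692 43.68
set F [-5.1  1.3  7. ] tcp [ 0.4201 -0.24    0.0201] 0.687 44.43
open F [-1.3  0.1 -0.5] tcp [ 0.42   -0.24    0.0194] 1.002 45.27
look F [ 0.2 -0.8  0. ] tcp [ 0.4545 -0.0027  0.2398] 1.0 47.91
floor in [[300.6, 161.8], [299.6, 104.5], [345.9, 104.5], [344.8, 161.8]]
endtop [[291.2, 175.7], [354.4, 175.8], [289.2, 101.1], [356.5, 101.2]]
base [[298.6, 163.6], [297.4, 102.1], [348.1, 102.1], [346.8, 163.6]]
```

View pics/w8.png

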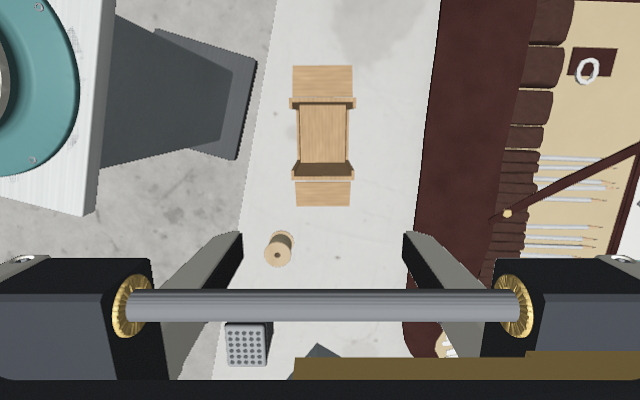

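The wrist view shows the carton end tops at columns 289–356 (row 101) and 292–354 (row 177), within about 1 px of the prediction. The cartridge stands upright at (245,345). A quick mask will check the carton centre and yaw.

Run:
```python
from h import *
import pickle; c=pickle.load(open("w8.pkl","rb"))
h=cv2.cvtColor(c["frame"],cv2.COLOR_BGR2HSV); m=((h[...,0]<25)&(h[...,1]>60)).astype(np.uint8)
m[:, :270]=0; m[:,380:]=0; m[215:]=0
for r in(70,85,103,115,125,135,145,155,176,190,200):
    x=np.flatnonzero(m[r]); print(r,x.min(),x.max(),(x.min()+x.max())/2)
for n,z,a,b in(("rim20",.02,.032,.03),("rim20",.02,.032,-.03),("rim20",.02,.032,0)):
    print(n,proj(c,[C-cx*a+cy*b+ez*z,C+cx*a+cy*b+ez*z]).round(1).tolist())
for u in(302,322,342):
    g=cv2.cvtColor(c["frame"],cv2.COLOR_BGR2GRAY)[60:215,u]; print(u,g[30:].tolist()[:100])
```

```text
70 293 351 322.0
85 293 351 322.0
103 289 355 322.0
115 297 348 322.5
125 297 347 322.0
135 297 347 322.0
145 297 347 322.0
155 298 347 322.5
176 292 353 322.5
190 296 349 322.5
200 296 348 322.0
rim20 [[296.3, 109.2], [349.3, 109.3]]
rim20 [[297.3, 158.9], [348.1, 158.9]]
rim20 [[296.8, 134.6], [348.7, 134.6]]
302 [172, 175, 175, 176, 180, 175, 168, 175, 176, 177, 179, 160, 86, 65, 97, 149, 172, 171, 171, 172, 171, 172, 170, 169, 167, 167, 166, 165, 165, 164, 164, 165, 165, 165, 166, 166, 166, 166, 166, 166, 165, 164, 165, 166, 166, 167, 168, 170, 171, 173, 175, 176, 177, 177, 177, 177, 177, 176, 175, 175, 175, 174, 173, 173, 174, 174, 173, 173, 173, 172, 173, 174, 154, 82, 84, 85, 83, 84, 82, 83, 85, 84, 82, 81, 82, 79, 135, 179, 174, 177, 201, 201, 157, 175, 175, 176, 174, 174, 180, 184]
322 [174, 177, 177, 177, 177, 174, 163, 166, 174, 174, 176, 157, 86, 64, 97, 152, 175, 173, 173, 173, 173, 173, 172, 172, 171, 171, 170, 170, 171, 170, 170, 169, 169, 169, 168, 168, 168, 168, 168, 169, 169, 169, 169, 169, 169, 169, 169, 169, 169, 169, 171, 172, 174, 175, 176, 177, 178, 177, 176, 176, 175, 173, 172, 172, 173, 174, 175, 176, 178, 178, 179, 172, 140, 81, 86, 86, 85, 84, 84, 83, 84, 86, 85, 83, 84, 92, 143, 175, 172, 176, 192, 185, 151, 169, 172, 176, 175, 174, 176, 173]
342 [173, 169, 166, 166, 171, 164, 165, 183, 177, 177, 180, 161, 85, 63, 97, 152, 175, 172, 173, 172, 173, 172, 173, 173, 172, 171, 171, 169, 168, 168, 168, 168, 169, 170, 170, 171, 171, 171, 172, 172, 172, 172, 171, 171, 170, 170, 170, 170, 170, 171, 172, 173, 174, 174, 175, 174, 173, 172, 172, 171, 171, 170, 169, 169, 169, 169, 168, 169, 169, 169, 170, 167, 135, 79, 83, 85, 84, 84, 86, 86, 85, 86, 87, 86, 84, 93, 144, 177, 174, 178, 194, 189, 159, 174, 174, 171, 169, 171, 175, 175]
```

Run:
```python
from h import *
import pickle
c=pickle.load(open("w8.pkl","rb"))
p=proj(c,[SD+cx*a+cy*b+ez*.072 for a in(-.026,.026) for b in(-.032,.032)]); print("pred cart top",p.round(0).tolist())
q=lambda n:print(n,"F",np.round(read_state()["ft_force"],1),"tcp",np.round(read_state()["tcp_pos"],4),round(read_state()["gripper_width"],3),round(read_state()["time"],2))
G=quat(-ez,cx); C2=C-cx*.0006
move_pose(SD+ez*.15,G); line_to(SD+ez*.028,.15); q("down")
command_gripper(0.2,25); q("grip")
line_to(SD+ez*.06,.1); q("lift")
line_to(SD+ez*.19,.25); line_to(C2+ez*.19,.25); line_to(C2+ez*.135,.15); dwell(.1); q("above")
f0=np.array(read_state()["ft_force"])
for z in(.12,.105,.085,.06,.042,.036):
    line_to(C2+ez*z,.1); d=np.array(read_state()["ft_force"])-f0
    if np.linalg.norm(d)>8: print("contact",z,d.round(1)); break
q("in")
```

```text
pred cart top [[228.0, 368.0], [224.0, 326.0], [267.0, 368.0], [265.0, 326.0]]
down F [-0.7  0.2  0.5] tcp [ 0.4205 -0.2401  0.0289] 1.0 49.88
grip F [-2.1 -0.2  1.3] tcp [ 0.4199 -0.2401  0.0281] 0.56 50.61
lift F [-0.1 -0.1 -3.7] tcp [ 0.42   -0.24    0.0599] 0.559 51.08
above F [ 0.  -0.7 -3.1] tcp [0.4405 0.0452 0.1363] 0.556 53.65
in F [-0.2  0.2 -2.8] tcp [0.4399 0.0453 0.0359] 0.559 55.58
```

No contact on the way in, and the cartridge's underside is about 4 mm above the floor. Now I'll lower it to contact, release and check.

Run:
```python
from h import *
q=lambda n:print(n,"F",np.round(read_state()["ft_force"],1),"tcp",np.round(read_state()["tcp_pos"],4),round(read_state()["gripper_width"],3),round(read_state()["time"],2))
C2=C-cx*.0006
for z in(.034,.0328,.0321,.0315):
    line_to(C2+ez*z,.03)
    if read_state()["ft_force"][2]>1.5: break
q("set"); command_gripper(1.0); q("open")
line_to(C2+ez*.13,.15); line_to(C2+ez*.24-cy*.05,.25); dwell(.15)
c=capture("wrist"); s=capture("scene"); d=capture("side"); q("up")
r=lambda f,x,y,w,h:cv2.resize(f[y:y+h,x:x+w],(400,300),interpolation=cv2.INTER_CUBIC)
cv2.imwrite("pics/m9.png",np.vstack([np.hstack([r(c["frame"],262,60,120,90+0),r(s["frame"],240,170,120,90)]),np.hstack([r(s["frame"],400,140,160,120),r(d["frame"],270,150,80,60)])]))
print(proj(c,[C+cx*a+cy*b+ez*.076 for a in(-.026,.026) for b in(-.032,.032)]).round(1).tolist())
```

```text
set F [-5.4 -0.   6.3] tcp [0.44   0.0453 0.0321] 0.557 56.58
open F [-0.8  0.3 -1.2] tcp [0.4399 0.0453 0.0315] 0.997 57.42
up F [ 0.5 -0.1  0.3] tcp [ 0.4537 -0.0023  0.2392] 1.003 59.16
[[299.8, 168.9], [298.7, 107.1], [348.0, 169.0], [349.4, 107.2]]
```

View pics/m9.png

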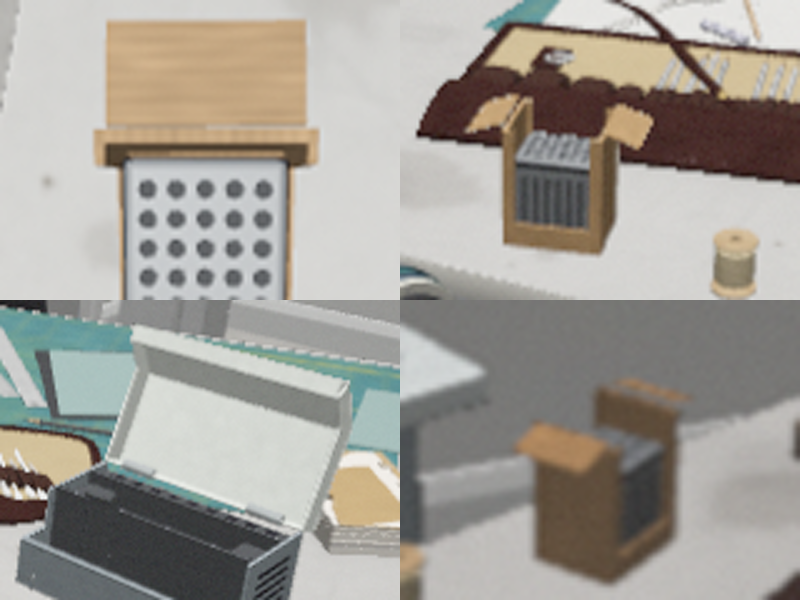

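The cartridge stands upright and central in the carton: its top spans columns 299–348, against 299–349 predicted. The hood is open, the reel is untouched and the arm is clear, so I'm handing the job in.

```bash
python3 -c "
from station import *
job_done(); print(read_state()['time'])"
```

```text
the job is handed in; nothing more can be done
the job is handed in; nothing more can be done
```

The job is finished and handed in at about 59 s of robot time, inside the 72 s limit. `job_done()` gives no verdict, so this rests on my own checks.

**What I did**
- **Catch:** I found the tongue by a sideways sweep, with its middle at about y +36 mm in the extractor's frame.
- **Hood:** The first lift, at a shallow 15° pitch, stayed blocked up to 45 N because the fingertip was pressing up under the hook. Pushing lower on the tongue with the tool at 45° freed the lip, and I swung the hood up to its stop.
- **Cartridge:** I lifted it out by its ends, stood it on the bench and let go. I then took it by its other faces and lowered it into the carton until it touched the floor.

**Last checks**
- **Cartridge:** In the final pictures it stands upright in the carton. Its top is within about 1 pixel (roughly 1 mm) of the centred position across the carton; the other direction was not measured, but nothing touched on the way in.
- **Hood:** It stands open by itself. The last push met the stop with 38.6 N at the fingers.
- **Reel and weights:** The reel looks untouched in the final pictures. I did not measure the two weights again, but the arm never went near them.
- **Robot:** The gripper was clear of everything at hand-in.

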